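# Bring the scribed mark under the drill bit and check it

### The arm

A 6-joint arm with a two-finger parallel gripper is mounted at the origin on the work surface. World frame = base frame: x ahead of the robot, y to its left, z up, the work surface at z = 0. Lengths are in mm, angles in rad, forces in N, time in s.
With the tool pointing down it reaches from about 350 to 775 mm from the base axis. Payload 7.3 kg.
Tool frame: the origin (TCP) lies at the very end of the fingers, on their centre line; the grasp point (between the pads) lies 19 mm behind it; z points along the fingers, y is the line along which they close (so a half turn about z gives the same grasp; the last joint's range is limited). The gripper opens to 92 mm and grips with 3 to 60 N. Pads are 19 mm wide; open, the fingers measure 130 mm over their backs; the gripper's body (75 mm by 190 mm) begins 47 mm behind the grasp point.
Start: joints at [1.034, 0.342, 1.524, -0, 1.275, -0.146], TCP at [199.975, 485.443, 226.741] pointing down, gripper open.
Joint ranges: [-2.53, 2.53], [-0.77, 2.02], [0.04, 2.7], [-1, 4.14], [0.28, 2.66], [-3.11, 3.11]. Speed limits (rad/s): [2.57, 2.57, 3.14, 3.14, 3.14, 3.14].

### API

Orientations are given as [roll, pitch, yaw] about the fixed x, y, z axes, in that order (R = Rz(yaw) Ry(pitch) Rx(roll)).
In Python, from plant import * gives the robot as it stands.
- The arm moves only by the tool arm_command, never from a script. Its arguments are lists of equal length, an entry for each row: "gripper": the finger opening in mm, from 0 to 91.8; "dp": the shift along the tool's x, y, z in units of 25 mm (1.0 is 25 mm), a list of three; "twist": the turn about the tool's z in units of 5 degrees (1.0 is 5 degrees). A call has exactly 5 rows; each row shifts and turns the commanded pose from where the row before left it, along the tool's axes as they then stand; what a row does not reach is not made up. A row lasts 1/8 s, in which the tool goes at most 62.5 mm and 10.7 degrees, less where a joint would pass 70% of its speed; a pose out of reach is approached as far as the arm can. A call is refused whole if a number of a shift passes 1 or a number of a turn 1, either way. A call with a gripper value outside its range is refused whole. The fingers move at their own pace and stop on an object; the grip force is fixed at half the most. Time passes only in rows, so rows that do not move let the fingers close, or fill a call up. It gives the time, the measured TCP pose, the force, the opening and the grip force at its end, in the units of the state.
- get_obs(): the state, without advancing time (a new reading comes with each control period).
- capture(name): name is "side" or "top"; returns the picture (420x560x3 uint8, red, green, blue); there is no depth.
- get_calibration(name): a dict with "mtx" (3x3 intrinsics, pixels), "position" and "attitude" of the camera in the world. Camera axes: x right, y down, z forward; pixel columns grow to the right and rows downward; lengths in mm; the calibration is good to about 2 mm. A picture is of the moment at which its call begins. get_calibration takes no time and is no camera call.
- close_job(): hands the job in; it is judged then, once.
The state is a dict: "time": time; "joint_positions": joint angles; "dq": joint speeds; "tau": joint torques, N m; "tool_pos": TCP position; "tcp_rot": TCP orientation; "contact_force": force on the tool from outside, world axes, zero at the start; "moment": the same for the moment, N m; "grip_width": finger opening in mm; "finger_force": force on a finger pad.
Only numpy, scipy, OpenCV 4.12 (cv2) and the standard library are available. Lean on these libraries where they do the work, as an engineer would, in place of code of your own. Each camera call takes 0.05 s, during which the arm holds its last target. There are 200 camera calls.

### The job

Slide the aluminium bar along the drill's plywood table, without lifting it, until it lies flat against the fence with the scribed circle on its blue patch centred under the drill bit. Then swing the feed handle down until the bit touches the bar inside that circle, touching it nowhere else, and let the handle come right back up. Leave the bar there against the fence and the other things on the bench undisturbed.

Things in the scene. Friction and masses are not known exactly. Their poses are not given: they have to be found in the camera images.
- drill: compact bench drill (lime belt cover, black motor behind), fixed, front facing the robot within 0.2 rad, switched off. Origin: on the spindle axis at bench height; x points from front to back (to the column), y to the left as its operator, the robot, sees it, z up. Plywood table top 50 mm above the bench, spanning x -120 to +100 mm and y -170 to +350 mm
- fence (a point): a point on the front face of the aluminium fence, at its foot, straight behind the bit: drill x = +20, y = 0, z = 50 mm. The fence runs along the drill's y over the whole plywood table, 28 mm high and 25 mm thick; two clamps behind it
- head (a point): centre of the front edge of the drill head's underside, drill x = -55, y = 0, z = 171 mm. The head overhangs the table: drill x -55 to +247 mm, y -47 to +47 mm, 171 to 325 mm above the bench. The chuck below it is 36 mm wide, 118 to 158 mm above the bench with the quill up
- bit_tip (a point): point of the 6 mm drill bit, on the spindle axis; 85 mm above the bench with the quill up, that is 15 mm above the bar's top face. It goes straight down 15 mm per rad of joint feed
- feed (a joint): three-spoke feed handle on the machine's right (-y) side, 0 to 2.0 rad: 0 = up (quill up), grows as its front spoke is swung down from above; the bit touches the bar near 1.0. A spring always returns it to 0; pushing it down takes about 2 to 5 N at the ball
- feed_axis (a point): point on the feed handle's axis in the plane of the spokes: drill x = +5, y = -90, z = 225 mm. The axis runs along the drill's y; a 38 mm boss reaches from here to the head
- feed_ball (a point): centre of the 22 mm black ball on the end of the front spoke, 90 mm from the handle's axis; it moves with the handle. At feed 0 it is 58 mm in front of the axis and 69 mm above it (50 degrees above level). The other two balls lie 120 degrees on: one to the back, one below (down to 130 mm above the bench)
- bar: loose aluminium flat bar, 40 mm (x) by 340 mm (y) by 20 mm high, 0.6 to 0.95 kg, on the plywood in front of the fence, well to the left of its place and a little askew; origin at the centre of its underside; its +x long side goes against the fence. A blue patch (40 by 36 mm) carries the mark; the two finished holes at y = +60 and +140 mm are not to be used
- mark (a point): centre of the scribed white circle (8 mm across, with cross lines and a centre dot) on the bar's top face: at bar x = 0, y = -20 mm, z = 20 mm. When the bar is flat against the fence this point is in line with the bit, front to back
- bar_back_left (a point): end of the bar's fence side, left (+y) end, half height: bar x = +20, y = +170, z = 10 mm
- bar_back_right (a point): end of the bar's fence side, right (-y) end, half height: bar x = +20, y = -170, z = 10 mm
- quill: the moving quill with chuck and bit, driven by the feed handle
- chuck_key: loose T-shaped steel chuck key, 60 mm, lying on the plywood behind the fence; bystander
- spray_can: yellow spray can with red cap, 56 mm wide, 182 mm tall, on the bench to the left; bystander
- chip_brush: brush lying on the bench to the left; bystander
- hammer: hammer lying on the bench to the right; bystander
- screw_jar: glass jar, 68 mm wide, 85 mm tall, on the bench to the right; bystander
- square: try square, steel blade 150 mm with blue stock, lying on the bench to the right near the robot; bystander
- deburrer: hand deburring countersink with orange handle, 120 mm long, 24 mm high, lying along the front right edge of the plywood table; bystander

How it is judged (in metres and radians):
On the way, in this order (a step that is already met when the one before it is completed fails the run):
1. the bar lies flat against the fence (both ends within 2.5 mm) with the scribed mark within 4 mm of the bit's axis, quill still up (horizontal distance between bit_tip and mark below 0.004 m and x of each of bar_back_left, bar_back_right in the frame of drill above 0.0175 m and value of joint feed below 0.2 rad), for 0.2 s.
2. the bit is brought down onto the bar inside the scribed circle (within 2 mm of the surface, within 4 mm of the mark) (horizontal distance between bit_tip and mark below 0.004 m and z of bit_tip in the frame of mark below 0.002 m), for 0.1 s.
At the end, for the whole second after the job is handed in: The feed handle is back up (below 0.1 rad), the scribed mark is within 4 mm of the bit's axis, both ends of the bar are within 2.5 mm of the fence, and the bar lies flat and still on the table (value of joint feed below 0.1 rad and horizontal distance between bit_tip and mark below 0.004 m and x of each of bar_back_left, bar_back_right in the frame of drill above 0.0175 m and angle between bar's own z axis and vertical below 0.02 rad and linear speed of bar below 0.01 m/s); the robot touches nothing.
It fails at once if the bar is lifted off the table (mark more than 8 mm above its resting height) (height (world z) of mark above 0.078 m).
It fails at once if the bar is knocked off the table (height (world z) of mark below 0.06 m).
It fails at once if the bit touches the bar more than 6 mm away from the mark (contact force between quill and bar above 1 N and horizontal distance between bit_tip and mark above 0.006 m).
It fails at once if a bystander is moved by more than 30 mm (distance of any of chuck_key, spray_can, chip_brush, hammer, screw_jar, square, deburrer from where it was at the start of the episode above 0.03 m).
It also fails if it takes over 69 s, if anything falls off the work surface, if the arm or the gripper's body presses on something with over 40 N, if the wrist force passes 120 N, or if a joint passes its speed limit or range.

## Working session

There is one attempt and no reset: what is moved stays moved. The work goes in short steps, Python scripts to look and compute and a tool call to move; the robot and the scene stay as the last step left them, time stands still between calls to the robot, and variables do not carry over. Pictures are saved under pics/ and viewed, at most 12 in all, crops included, and the job is handed in when it is done.

Besides the shell and the picture viewer there is one more tool, called as a command line: name --pt "numbers of a row" for each row, then --argument value for the rest. arm_command: Moves the arm, as the interface text tells. Its arguments: {"type":"object","properties":{"gripper":{"type":"array"},"dp":{"type":"array"},"twist":{"type":"array"}},"required":["gripper","dp","twist"]}

```bash
mkdir -p pics; python3 - <<'E'
from plant import *
import cv2
for n in("top","side"):
    im=capture(n); cv2.imwrite(f"pics/{n}0.png",im[:,:,::-1]); print(n,get_calibration(n))
print(get_obs())
E
```

```text
top {'mtx': array([[522.84726718,   0.        , 279.67534592],
       [  0.        , 522.84726718, 204.87137265],
       [  0.        ,   0.        ,   1.        ]]), 'position': array([ 210.74577715,  -20.1914565 , 2010.67611063]), 'attitude': array([-3.01943995e+00, -5.08930352e-04, -1.57400367e+00])}
side {'mtx': array([[421.24654509,   0.        , 282.80989529],
       [  0.        , 421.24654509, 211.20420926],
       [  0.        ,   0.        ,   1.        ]]), 'position': array([  332.30338017, -1021.1913797 ,   973.58263214]), 'attitude': array([-2.22670963, -0.01407785, -0.11391864])}
{'time': 0.1, 'joint_positions': array([ 1.03399569e+00,  3.42648000e-01,  1.52491222e+00, -1.01334215e-05,
        1.27542365e+00, -1.46003057e-01]), 'dq': array([-0.00133074, -0.00133433, -0.00356835, -0.00169048, -0.00220092,
       -0.00155187]), 'tau': array([ 1.99054593e-03, -4.32002413e+01, -2.44695157e+01,  7.21337646e-02,
        5.26502717e-02, -2.38981647e-05]), 'tool_pos': array([199.78022051, 485.10580023, 226.12032594]), 'tcp_rot': array([-3.14021483e+00, -1.92813100e-04,  2.75079790e+00]), 'contact_force': array([ 0.56188991,  0.48345327, -0.19279577]), 'moment': array([-0.04211885, -0.01880604,  0.01419397]), 'finger_force': 0.0, 'grip_width': 91.97648056266145}
```

View pics/top0.png

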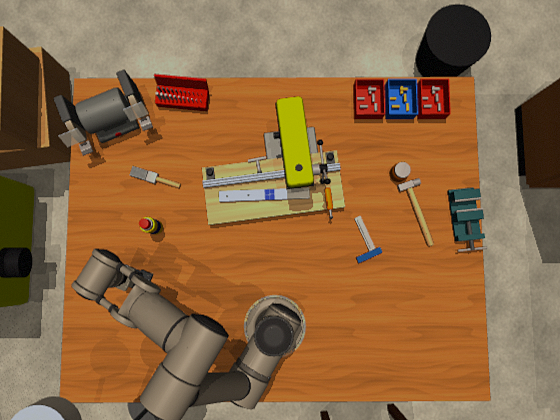

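View pics/side0.png

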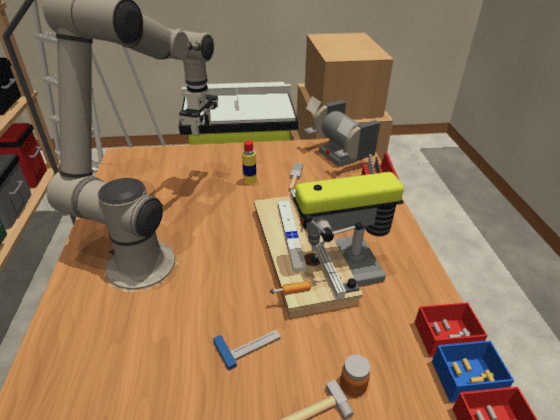

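Top: the drill table is at about x 205-345, y 150-225, the bar at x 219-310 near y 195, and the blue patch near (270,195). Side: the blue patch is near (291,238) and the chuck near (313,258). I'll enlarge both.

```bash
python3 - <<'E'
import cv2
a=cv2.imread("pics/top0.png")[130:235,195:355]; cv2.imwrite("pics/topc.png",cv2.resize(a,None,fx=5,fy=5,interpolation=cv2.INTER_CUBIC))
a=cv2.imread("pics/side0.png")[175:325,240:410]; cv2.imwrite("pics/sidec.png",cv2.resize(a,None,fx=4,fy=4,interpolation=cv2.INTER_CUBIC))
E
```

```text
(no output)
```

View pics/topc.png

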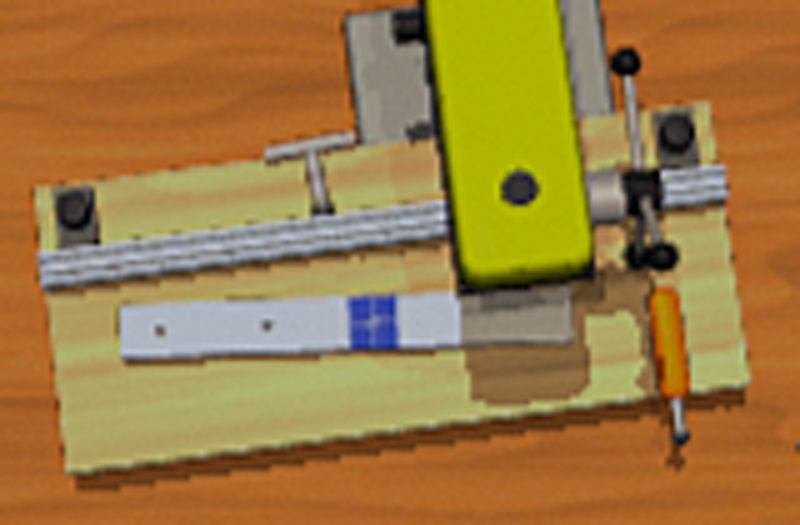

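View pics/sidec.png

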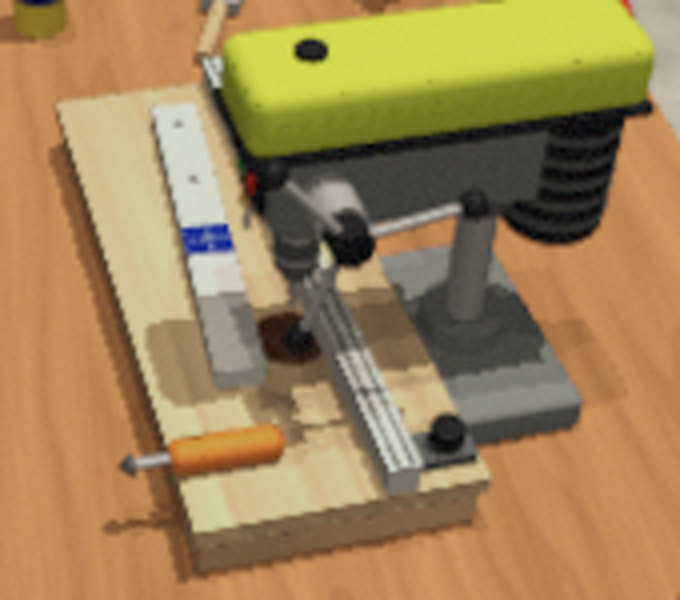

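Top crop: table corners are (67,472), (748,385), (36,186) and (710,102), and the mark is at (373,322). Side crop: the bit is near (298,333) against the table hole, the mark is at (208,239), and the table corners are (57,103), (193,540) and (488,481). Next I'll fit the drill and bar poses.

```bash
cat > h.py <<'E'
import numpy as np, cv2
from scipy.optimize import least_squares
from scipy.spatial.transform import Rotation as R
from plant import *
C={n:get_calibration(n) for n in("top","side")}
def proj(n,P):
    c=C[n]; p=(np.atleast_2d(P)-c["position"])@R.from_euler("xyz",c["attitude"]).as_matrix()
    q=p@c["mtx"].T; return q[:,:2]/q[:,2:]
def full(n,p):
    k,o=((5,(195,130)) if n=="top" else (4,(240,175)))
    return (np.array(p,float)+.5)/k-.5+o
def pl(s,P): # pose (x,y,yaw) -> world
    P=np.atleast_2d(P); c,d=np.cos(s[2]),np.sin(s[2])
    return np.c_[s[0]+c*P[:,0]-d*P[:,1], s[1]+d*P[:,0]+c*P[:,1],P[:,2]]
def inv(s,P):
    P=np.atleast_2d(P)[:,:2]-s[:2]; c,d=np.cos(s[2]),np.sin(s[2]); return P@np.array([[c,-d],[d,c]])
def fit(obs,off=None,s0=(500,0,0)):
    def f(s): return np.concatenate([(proj(n,pl(s,P))-full(n,p)-(0 if off is None else off[n])).ravel() for n in obs for P,p in [(np.array([o[0] for o in obs[n]],float),[o[1] for o in obs[n]])]])
    r=least_squares(f,s0,x_scale=[100,100,1],loss="soft_l1"); return r.x,f(r.x)
E
python3 - <<'E'
from h import *
np.set_printoptions(precision=2,suppress=True)
T={"top":[((-120,350,50),(67,472)),((-120,-170,50),(748,385)),((100,350,50),(36,186)),((100,-170,50),(710,102)),((20,350,78),(42,290)),((45,350,78),(39,255)),((20,-170,78),(727,203)),((45,-170,78),(722,168)),((-53,-90,305),(662,256))],
"side":[((-120,350,50),(57,103)),((-120,-170,50),(193,540)),((100,-170,50),(488,481)),((20,-170,78),(389,470)),((45,-170,78),(417,462)),((-120,-170,0),(200,572))]}
B={"top":[((-20,170,20),(121,360)),((20,170,20),(121,305)),((-20,-170,20),(572,343)),((20,-170,20),(570,290)),((0,-20,20),(373,322))],
"side":[((-20,170,20),(153,110)),((20,170,20),(192,102)),((-20,-170,20),(218,375)),((20,-170,20),(262,357)),((0,-20,20),(208,239))]}
B={n:[((x,y,z+50),p) for (x,y,z),p in B[n]] for n in B}
for sel in(("top",),("side",),("top","side")):
    d,rd=fit({n:T[n] for n in sel}); b,rb=fit({n:B[n] for n in sel})
    print(sel,"drill",d,"bar",b,"bar in drill",inv(d,b),"mark",inv(d,pl(b,(0,-20,0))))
    if len(sel)==2: print(rd.reshape(-1,2),rb.reshape(-1,2))
    for nm,P in(("ball",(-53,-90,0)),("leftend target",(0,190,0)),("bit",(0,0,0))): print(nm,pl(d,P))
print("bar corners",pl(b,[(-20,170,0),(20,170,0),(-20,-170,0)]))
print("proj spindle tip side",proj("side",pl(d,(0,0,85))),"hole",proj("side",pl(d,(0,0,50))))
# can from top, z=182
for n,z,px in(("top",182,(147,224)),("top",182,(156,230))):
    c=C[n]; v=R.from_euler("xyz",c["attitude"]).as_matrix()@np.linalg.inv(c["mtx"])@np.array([*px,1]); print("can",c["position"]+v*(z-c["position"][2])/v[2])
E
```

```text
('top',) drill [540.59 -83.82   0.12] bar [488.61  37.34   0.03] bar in drill [[-36.55 126.67]] mark [[-38.38 106.75]]
ball [[ 499.16 -179.7     0.  ]]
leftend target [[517.03 104.71   0.  ]]
bit [[540.59 -83.82   0.  ]]
('side',) drill [543.92 -83.73   0.12] bar [491.79  36.59   0.04] bar in drill [[-36.84 125.84]] mark [[-38.53 105.91]]
ball [[ 502.46 -179.59    0.  ]]
leftend target [[520.42 104.81   0.  ]]
bit [[543.92 -83.73   0.  ]]
('top', 'side') drill [542.07 -83.93   0.13] bar [490.02  37.06   0.04] bar in drill [[-36.36 126.58]] mark [[-38.18 106.67]]
[[-0.08  0.26]
 [ 0.55 -0.1 ]
 [-0.39  0.39]
 [-0.15 -0.09]
 [-0.32 -0.99]
 [-0.46 -0.53]
 [ 0.29 -1.29]
 [ 0.33 -0.77]
 [ 0.44 -0.31]
 [-0.93 -0.36]
 [-0.44 -1.73]
 [ 0.01 -0.74]
 [-0.7   0.23]
 [ 0.73  0.7 ]
 [-2.56  1.74]] [[-0.11 -0.53]
 [-0.36 -0.1 ]
 [ 0.44 -0.58]
 [ 0.36 -0.53]
 [ 0.03 -0.15]
 [-0.95 -1.1 ]
 [ 0.18  0.06]
 [-1.59 -0.93]
 [ 0.5   2.29]
 [-0.7   0.08]]
ball [[ 500.85 -179.9     0.  ]]
leftend target [[518.08 104.55   0.  ]]
bit [[542.07 -83.93   0.  ]]
bar corners [[ 464.05  206.25    0.  ]
 [ 504.03  207.65    0.  ]
 [ 476.01 -133.54    0.  ]]
proj spindle tip side [[311.77 251.01]] hole [[311.14 259.21]]
can [369.1  443.74 182.  ]
can [347.92 411.64 182.  ]
```

```bash
cat >> h.py <<'E'
D=(542.07,-83.93,.125)
def plan(tx,ty,z,rows,yaw=np.pi/2+.125):
    """target in drill x,y, world z; prints rows"""
    o=get_obs(); p=o["tool_pos"]; y0=o["tcp_rot"][2]; t=pl(D,(tx,ty,z))[0]
    dy=(yaw-y0+np.pi)%(2*np.pi)-np.pi; out=[]
    for i in range(rows):
        M=R.from_euler("xyz",[np.pi,0,y0+dy*i/rows]).as_matrix(); out.append(np.round(M.T@(t-p)/rows/25,2).tolist())
    print("n",rows,"dp",out if abs(dy)>.02 else out[0],"twist each",round(-np.degrees(dy)/5/rows,3))
def st():
    o=get_obs(); print("t",round(o["time"],2),"drill xy",inv(D,o["tool_pos"]).round(1),"z",o["tool_pos"][2].round(1),"yaw-D",round(o["tcp_rot"][2]-np.pi/2-D[2],3),"F",o["contact_force"].round(1),"j",o["joint_positions"].round(2))
E
python3 -c "
from h import *
st(); plan(-105,115,200,20)"
```

```text
t 0.1 drill xy [[-268.7  607.3]] z 226.1 yaw-D 1.055 F [ 0.6  0.5 -0.2] j [ 1.03  0.34  1.52 -0.    1.28 -0.15]
n 20 dp [[-0.77, -0.69, 0.05], [-0.81, -0.65, 0.05], [-0.84, -0.61, 0.05], [-0.87, -0.56, 0.05], [-0.9, -0.52, 0.05], [-0.92, -0.47, 0.05], [-0.95, -0.42, 0.05], [-0.97, -0.37, 0.05], [-0.99, -0.32, 0.05], [-1.0, -0.27, 0.05], [-1.02, -0.21, 0.05], [-1.03, -0.16, 0.05], [-1.03, -0.1, 0.05], [-1.04, -0.05, 0.05], [-1.04, 0.0, 0.05], [-1.04, 0.06, 0.05], [-1.03, 0.11, 0.05], [-1.02, 0.17, 0.05], [-1.01, 0.22, 0.05], [-1.0, 0.27, 0.05]] twist each 0.604
```

arm_command --gripper '[0,0,0,0,0]' --pt "-0.77 -0.69 0.0" --pt "-0.81 -0.65 0.0" --pt "-0.84 -0.61 0.0" --pt "-0.87 -0.56 0.0" --pt "-0.9 -0.52 0.0" --twist '[0.6,0.6,0.6,0.6,0.6]'

```text
time: 0.72
tool_pos: [256.3, 367.8, 226.4]
tcp_rot: [-3.141, -0.0, 2.487]
contact_force: [1.1, -0.7, 0.3]
grip_width: 46.4
finger_force: 0.0
```

arm_command --gripper '[0,0,0,0,0]' --pt "-0.92 -0.47 0.05" --pt "-0.95 -0.42 0.05" --pt "-0.97 -0.37 0.05" --pt "-0.99 -0.32 0.05" --pt "-1.0 -0.27 0.05" --twist '[0.6,0.6,0.6,0.6,0.6]'

```text
time: 1.35
tool_pos: [312.5, 250.9, 220.2]
tcp_rot: [-3.141, -0.0, 2.226]
contact_force: [0.9, 0.1, -0.1]
grip_width: 1.2
finger_force: 0.0
```

```bash
python3 -c "
from h import *
st(); plan(-105,115,150,10)"
```

```text
t 1.35 drill xy [[-186.1  360.9]] z 220.2 yaw-D 0.53 F [ 0.9  0.1 -0.1] j [ 0.48  0.12  1.84  0.    1.18 -0.17]
n 10 dp [[-1.01, -0.22, 0.28], [-1.02, -0.16, 0.28], [-1.03, -0.11, 0.28], [-1.03, -0.05, 0.28], [-1.04, 0.0, 0.28], [-1.03, 0.06, 0.28], [-1.03, 0.11, 0.28], [-1.02, 0.16, 0.28], [-1.01, 0.22, 0.28], [-1.0, 0.27, 0.28]] twist each 0.607
```

arm_command --gripper '[0,0,0,0,0]' --pt "-1.0 -0.22 0.25" --pt "-1.0 -0.16 0.25" --pt "-1.0 -0.11 0.25" --pt "-1.0 -0.05 0.25" --pt "-1.0 0.0 0.25" --twist '[0.6,0.6,0.6,0.6,0.6]'

```text
time: 1.98
tool_pos: [366.7, 137.2, 188.9]
tcp_rot: [-3.141, -0.0, 1.964]
contact_force: [0.6, 0.4, 0.7]
grip_width: 0.6
finger_force: 0.0
```

arm_command --gripper '[0,0,0,0,0]' --pt "-1.0 0.06 0.25" --pt "-1.0 0.11 0.25" --pt "-1.0 0.16 0.25" --pt "-1.0 0.22 0.25" --pt "-1.0 0.27 0.25" --twist '[0.6,0.6,0.6,0.6,0.65]'

```text
time: 2.6
tool_pos: [422.1, 22.9, 157.6]
tcp_rot: [-3.141, -0.0, 1.697]
contact_force: [-0.9, 0.0, 0.5]
grip_width: 0.5
finger_force: 0.0
```

```bash
python3 -c "
from h import *
st(); plan(-105,115,57,5)"
```

```text
t 2.6 drill xy [[-105.7  121. ]] z 157.6 yaw-D 0.002 F [-0.9  0.   0.5] j [-0.13  0.23  1.89  0.    1.02 -0.25]
n 5 dp [-0.05, 0.01, 0.8] twist each 0.004
```

arm_command --gripper '[0,0,0,0,0]' --pt "0 0 0.8" --pt "0 0 0.8" --pt "0 0 0.8" --pt "0 0 0.8" --pt "0 0 0.8" --twist '[0,0,0,0,0]'

```text
time: 3.22
tool_pos: [421.9, 23.7, 57.2]
tcp_rot: [-3.141, -0.0, 1.699]
contact_force: [0.7, -0.0, -0.6]
grip_width: 0.8
finger_force: 0.0
```

```bash
python3 -c "
from h import *
st()
a=capture('top')[90:260,180:380]; b=capture('side')[60:330,180:420]
a=cv2.resize(a,None,fx=2,fy=2,interpolation=cv2.INTER_CUBIC); b=cv2.resize(b,None,fx=1.66,fy=1.66,interpolation=cv2.INTER_CUBIC)
c=np.zeros((450,800,3),np.uint8); c[:340,:400]=a; c[:448,400:798]=b[:448,:398]; cv2.imwrite('pics/b1.png',c[:,:,::-1])"
```

```text
t 3.23 drill xy [[-105.8  121.8]] z 57.2 yaw-D 0.003 F [ 0.7 -0.  -0.6] j [-0.13  0.4   2.01  0.    0.73 -0.25]
```

View pics/b1.png

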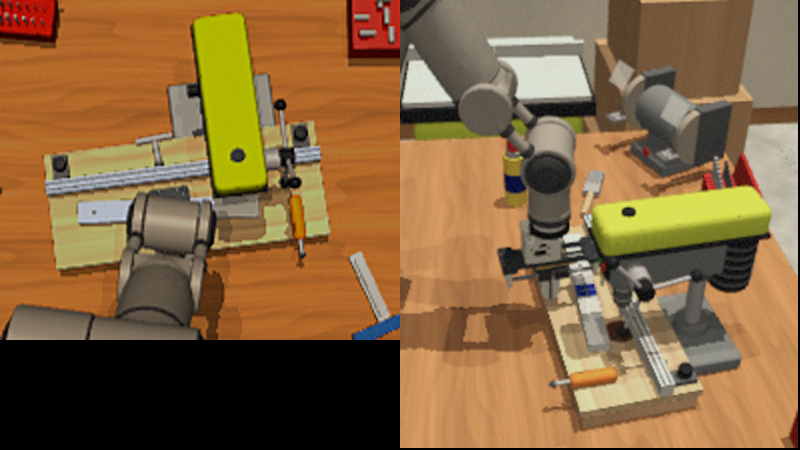

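Top: the wrist spans about 130-213, just left of the head at 205, so I'll push from farther left, at y≈137. Side: the fingers are down in front of the bar.

arm_command --gripper '[0,0,0,0,0]' --pt "0.6 0 0" --pt "0 0.4 0" --pt "0 0.4 0" --pt "0 0.3 0" --pt "0 0.3 0" --twist '[0,0,0,0,0]'

```text
time: 3.95
tool_pos: [455.5, 43.0, 58.0]
tcp_rot: [3.141, -0.0, 1.699]
contact_force: [-2.0, -0.4, 0.3]
grip_width: 0.6
finger_force: 1.3
```

arm_command --gripper '[0,0,0,0,0]' --pt "0 0.2 0" --pt "0 0.2 0" --pt "0 0.15 0" --pt "0 0.15 0" --pt "0 0.1 0" --twist '[0,0,0,0,0]'

```text
time: 4.58
tool_pos: [473.2, 45.6, 57.8]
tcp_rot: [-3.138, -0.001, 1.699]
contact_force: [-5.7, 0.4, 4.9]
grip_width: 0.5
finger_force: 4.1
```

```bash
python3 -c "
from h import *
st()"
```

```text
t 4.58 drill xy [[-52.2 137.1]] z 57.8 yaw-D 0.003 F [-5.7  0.4  4.9] j [-0.07  0.47  1.87 -0.    0.8  -0.19]
```

arm_command --gripper '[0,0,0,0,0]' --pt "0 0.1 0" --pt "0 0.1 0" --pt "0 0.1 0" --pt "0 0.06 0" --pt "0 0.04 0" --twist '[0,0,0,0,0]'

```text
time: 5.2
tool_pos: [482.4, 46.4, 57.7]
tcp_rot: [-3.137, -0.0, 1.699]
contact_force: [-8.2, -3.7, 6.5]
grip_width: 0.4
finger_force: 5.2
```

arm_command --gripper '[0,0,0,0,0]' --pt "0 0.04 0" --pt "0 0.04 0" --pt "0 0.04 0" --pt "0 0 0" --pt "0 0 0" --twist '[0,0,0,0,0]'

```text
time: 5.82
tool_pos: [485.5, 46.8, 57.7]
tcp_rot: [-3.137, -0.0, 1.699]
contact_force: [-7.9, -3.0, 6.1]
grip_width: 0.5
finger_force: 4.7
```

```bash
python3 -c "
from h import *
st()"
```

```text
t 5.83 drill xy [[-39.8 136.8]] z 57.7 yaw-D 0.004 F [-7.9 -3.   6.1] j [-0.06  0.49  1.83 -0.    0.82 -0.19]
```

arm_command --gripper '[0,0,0,0,0]' --pt "0 0.05 0" --pt "0 0.05 0" --pt "0 0 0" --pt "0 0 0" --pt "0 0 0" --twist '[0,0,0,0,0]'

```text
time: 6.45
tool_pos: [488.1, 47.1, 57.7]
tcp_rot: [-3.137, -0.0, 1.699]
contact_force: [-7.4, -3.3, 6.5]
grip_width: 0.5
finger_force: 4.6
```

arm_command --gripper '[0,0,0,0,0]' --pt "0 0.05 0" --pt "0 0.05 0" --pt "0 0 0" --pt "0 0 0" --pt "0 0 0" --twist '[0,0,0,0,0]'

```text
time: 7.08
tool_pos: [490.5, 47.5, 57.7]
tcp_rot: [-3.137, -0.0, 1.699]
contact_force: [-7.2, -2.5, 5.6]
grip_width: 0.6
finger_force: 4.6
```

```bash
python3 -c "
from h import *
st()"
```

```text
t 7.08 drill xy [[-34.8 136.8]] z 57.7 yaw-D 0.004 F [-7.2 -2.5  5.6] j [-0.06  0.5   1.82 -0.    0.83 -0.19]
```

arm_command --gripper '[0,0,0,0,0]' --pt "0 0.05 0" --pt "0 0.05 0" --pt "0 0.05 0" --pt "0 0 0" --pt "0 0 0" --twist '[0,0,0,0,0]'

```text
time: 7.7
tool_pos: [491.4, 47.6, 57.6]
tcp_rot: [-3.131, -0.0, 1.7]
contact_force: [-16.3, -5.2, 14.2]
grip_width: 0.6
finger_force: 10.6
```

arm_command --gripper '[0,0,0,0,0]' --pt "0 0.04 0" --pt "0 0.04 0" --pt "0 0 0" --pt "0 0 0" --pt "0 0 0" --twist '[0,0,0,0,0]'

```text
time: 8.32
tool_pos: [491.5, 47.6, 57.5]
tcp_rot: [-3.127, -0.0, 1.7]
contact_force: [-22.5, -8.2, 18.4]
grip_width: 0.2
finger_force: 14.7
```

```bash
python3 -c "
from h import *
st()
b=capture('side')[175:325,240:410]; cv2.imwrite('pics/b2.png',cv2.resize(b,None,fx=4,fy=4,interpolation=cv2.INTER_CUBIC)[:,:,::-1])"
```

```text
t 8.32 drill xy [[-33.8 136.8]] z 57.5 yaw-D 0.004 F [-22.5  -8.2  18.4] j [-0.06  0.5   1.81 -0.    0.84 -0.18]
```

View pics/b2.png

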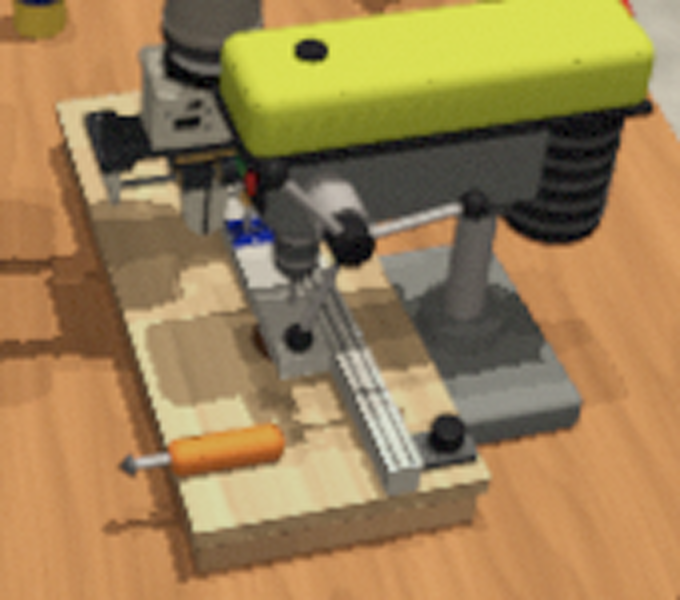

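The bar is flush with the fence: the force rises sharply, and in the picture its right end (285,370) lies along the fence. Next, go round to its left end.

arm_command --gripper '[0,0,0,0,0]' --pt "0 -1 0" --pt "0 -0.8 0" --pt "1 0 0" --pt "1 0 0" --pt "1 0 0" --twist '[0,0,0,0,0]'

```text
time: 9.0
tool_pos: [444.2, 117.9, 58.0]
tcp_rot: [3.141, -0.0, 1.699]
contact_force: [-0.1, 0.7, -0.2]
grip_width: 0.3
finger_force: 0.0
```

arm_command --gripper '[0,0,0,0,0]' --pt "1 0 0" --pt "1 0 0" --pt "1 0 0" --pt "1 0 0" --pt "1 0 0" --twist '[0,0,0,0,0]'

```text
time: 9.62
tool_pos: [428.1, 242.1, 58.0]
tcp_rot: [3.141, -0.0, 1.699]
contact_force: [0.4, -0.5, 0.6]
grip_width: 0.4
finger_force: 0.0
```

```bash
python3 -c "
from h import *
st(); plan(-3,333,58,5)"
```

```text
t 9.62 drill xy [[-72.4 337.7]] z 58.0 yaw-D 0.003 F [ 0.4 -0.5  0.6] j [0.36 0.49 1.83 0.   0.82 0.23]
n 5 dp [-0.04, 0.56, -0.0] twist each 0.007
```

arm_command --gripper '[0,0,0,0,0]' --pt "0 0.7 0" --pt "0 0.7 0" --pt "0 0.7 0" --pt "0 0.65 0" --pt "-0.6 0 0" --twist '[0,0,0,0,0]'

```text
time: 10.25
tool_pos: [499.1, 235.3, 57.8]
tcp_rot: [3.14, -0.0, 1.7]
contact_force: [-1.0, -0.2, -0.3]
grip_width: 0.2
finger_force: 0.0
```

arm_command --gripper '[0,0,0,0,0]' --pt "-0.4 0 0" --pt "-0.3 0 0" --pt "-0.3 0 0" --pt "-0.3 0 0" --pt "-0.3 0 0" --twist '[0,0,0,0,0]'

```text
time: 10.88
tool_pos: [502.4, 195.3, 57.8]
tcp_rot: [-3.14, -0.001, 1.699]
contact_force: [-3.5, 4.6, -0.1]
grip_width: 1.0
finger_force: 2.3
```

```bash
python3 -c "
from h import *
st()"
```

```text
t 10.88 drill xy [[ -4.5 282. ]] z 57.8 yaw-D 0.003 F [-3.5  4.6 -0.1] j [0.23 0.56 1.69 0.   0.89 0.1 ]
```

arm_command --gripper '[0,0,0,0,0]' --pt "-0.3 0 0" --pt "-0.3 0 0" --pt "-0.3 0 0" --pt "-0.3 0 0" --pt "-0.3 0 0" --twist '[0,0,0,0,0]'

```text
time: 11.5
tool_pos: [507.1, 158.2, 57.8]
tcp_rot: [-3.14, -0.001, 1.699]
contact_force: [-3.6, 5.0, -0.5]
grip_width: 0.1
finger_force: 2.4
```

arm_command --gripper '[0,0,0,0,0]' --pt "-0.3 0 0" --pt "-0.3 0 0" --pt "-0.2 0 0" --pt "-0.2 0 0" --pt "-0.1 0 0" --twist '[0,0,0,0,0]'

```text
time: 12.12
tool_pos: [510.6, 131.0, 57.8]
tcp_rot: [-3.14, -0.001, 1.699]
contact_force: [-3.3, 4.2, -0.4]
grip_width: 0.4
finger_force: 2.5
```

arm_command --gripper '[0,0,0,0,0]' --pt "-0.1 0 0" --pt "-0.1 0 0" --pt "-0.1 0 0" --pt "0 0 0" --pt "0 0 0" --twist '[0,0,0,0,0]'

```text
time: 12.75
tool_pos: [512.2, 123.5, 57.9]
tcp_rot: [-3.141, -0.0, 1.699]
contact_force: [-2.4, 2.6, -0.5]
grip_width: 0.2
finger_force: 1.6
```

```bash
python3 -c "
from h import *
st()
print(proj('side',pl(D,[(0,0,85),(0,0,70),(0,0,118),(0,0,158)]))) 
im=capture('side'); b=im[210:290,260:360]; cv2.imwrite('pics/b3.png',cv2.resize(b,None,fx=7,fy=7,interpolation=cv2.INTER_CUBIC)[:,:,::-1])"
```

```text
t 12.75 drill xy [[ -3.7 209.5]] z 57.9 yaw-D 0.003 F [-2.4  2.6 -0.5] j [ 0.09  0.54  1.73  0.    0.87 -0.04]
[[311.77036163 251.00889224]
 [311.49998068 254.55647343]
 [312.37880818 243.02566119]
 [313.14247812 233.00579425]]
```

View pics/b3.png

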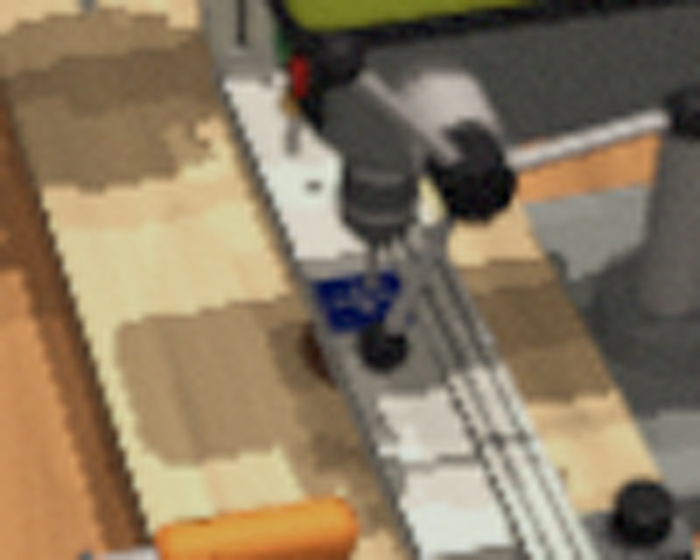

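The blue patch is centred near (362,302), and the predicted spot under the bit is (363,315), so about 10 mm remains. I'll touch the table's left edge to get an exact y reference, since the bar's end should finish 160 mm to its right.

arm_command --gripper '[0,0,0,0,0]' --pt "1 0 0" --pt "1 0 0" --pt "1 0 0" --pt "1 0 0" --pt "1 0 0" --twist '[0,0,0,0,0]'

```text
time: 13.42
tool_pos: [497.6, 248.0, 58.4]
tcp_rot: [3.139, 0.001, 1.699]
contact_force: [0.6, 0.2, -0.6]
grip_width: 0.2
finger_force: 0.0
```

arm_command --gripper '[0,0,0,0,0]' --pt "1 0 0" --pt "0.8 0 0" --pt "0 0 0.7" --pt "0 0 0.7" --pt "0 0 0" --twist '[0,0,0,0,0]'

```text
time: 14.05
tool_pos: [489.9, 291.5, 21.4]
tcp_rot: [-3.139, 0.001, 1.699]
contact_force: [0.0, -0.3, 0.2]
grip_width: 0.6
finger_force: 0.0
```

arm_command --gripper '[0,0,0,0,0]' --pt "-0.2 0 0" --pt "-0.2 0 0" --pt "-0.15 0 0" --pt "-0.1 0 0" --pt "-0.05 0 0" --twist '[0,0,0,0,0]'

```text
time: 14.68
tool_pos: [493.1, 274.7, 23.1]
tcp_rot: [3.141, -0.0, 1.699]
contact_force: [-0.8, 0.2, -0.2]
grip_width: 0.4
finger_force: 0.0
```

```bash
python3 -c "
from h import *
st()"
```

```text
t 14.68 drill xy [[ -3.9 361.9]] z 23.1 yaw-D 0.003 F [-0.8  0.2 -0.2] j [0.37 0.65 1.65 0.   0.85 0.24]
```

arm_command --gripper '[0,0,0,0,0]' --pt "-0.06 0 0" --pt "0 0 0" --pt "0 0 0" --pt "0 0 0" --pt "0 0 0" --twist '[0,0,0,0,0]'

```text
time: 15.3
tool_pos: [493.1, 273.8, 23.1]
tcp_rot: [3.141, -0.001, 1.699]
contact_force: [-0.7, 5.1, 1.0]
grip_width: 0.3
finger_force: 2.7
```

arm_command --gripper '[0,0,0,0,0]' --pt "-0.04 0 0" --pt "0 0 0" --pt "0 0 0" --pt "0 0 0" --pt "0 0 0" --twist '[0,0,0,0,0]'

```text
time: 15.92
tool_pos: [493.1, 273.8, 23.1]
tcp_rot: [3.141, -0.002, 1.699]
contact_force: [-1.3, 10.4, -0.3]
grip_width: 0.4
finger_force: 5.0
```

arm_command --gripper '[0,0,0,0,0]' --pt "-0.04 0 0" --pt "0 0 0" --pt "0 0 0" --pt "0 0 0" --pt "0 0 0" --twist '[0,0,0,0,0]'

```text
time: 16.55
tool_pos: [493.2, 273.8, 23.1]
tcp_rot: [3.141, -0.003, 1.699]
contact_force: [-2.3, 14.4, -1.2]
grip_width: 0.3
finger_force: 7.4
```

```bash
python3 -c "
from h import *
st()"
```

```text
t 16.55 drill xy [[ -3.9 361. ]] z 23.1 yaw-D 0.003 F [-2.3 14.4 -1.2] j [0.37 0.65 1.65 0.   0.85 0.24]
```

arm_command --gripper '[0,0,0,0,0]' --pt "0.5 0 0" --pt "0.2 0 -0.7" --pt "0 0 -0.7" --pt "0 0 0" --pt "-0.8 0 0" --twist '[0,0,0,0,0]'

```text
time: 17.18
tool_pos: [493.3, 268.7, 57.3]
tcp_rot: [-3.141, 0.0, 1.701]
contact_force: [-0.4, -0.3, -0.5]
grip_width: 0.4
finger_force: 0.0
```

arm_command --gripper '[0,0,0,0,0]' --pt "-1 0 0" --pt "-1 0 0" --pt "-1 0 0" --pt "-1 0 0" --pt "-0.7 0 0" --twist '[0,0,0,0,0]'

```text
time: 17.8
tool_pos: [508.3, 150.1, 57.2]
tcp_rot: [-3.14, 0.0, 1.698]
contact_force: [-0.1, 1.0, 0.1]
grip_width: 0.2
finger_force: 0.0
```

```bash
python3 -c "
from h import *
st(); plan(-3,203,58,5)"
```

```text
t 17.8 drill xy [[ -4.3 236.4]] z 57.2 yaw-D 0.002 F [-0.1  1.   0.1] j [ 0.14  0.55  1.72 -0.    0.87  0.02]
n 5 dp [-0.27, 0.01, -0.01] twist each 0.005
```

arm_command --gripper '[0,0,0,0,0]' --pt "-0.4 0 0" --pt "-0.4 0 0" --pt "-0.2 0 0" --pt "-0.15 0 0" --pt "-0.1 0 0" --twist '[0,0,0,0,0]'

```text
time: 18.42
tool_pos: [512.6, 122.0, 58.0]
tcp_rot: [3.142, -0.001, 1.699]
contact_force: [0.2, 4.6, 0.6]
grip_width: 0.3
finger_force: 1.9
```

arm_command --gripper '[0,0,0,0,0]' --pt "-0.04 0 0" --pt "0 0 0" --pt "0 0 0" --pt "0 0 0" --pt "0 0 0" --twist '[0,0,0,0,0]'

```text
time: 19.05
tool_pos: [512.9, 120.4, 58.0]
tcp_rot: [-3.142, -0.0, 1.699]
contact_force: [-0.1, 3.8, 0.9]
grip_width: 0.7
finger_force: 1.8
```

```bash
python3 -c "
from h import *
st()"
```

```text
t 19.05 drill xy [[ -3.5 206.4]] z 58.0 yaw-D 0.003 F [-0.1  3.8  0.9] j [ 0.09  0.54  1.73  0.    0.87 -0.04]
```

arm_command --gripper '[0,0,0,0,0]' --pt "-0.08 0 0" --pt "-0.08 0 0" --pt "-0.05 0 0" --pt "0 0 0" --pt "0 0 0" --twist '[0,0,0,0,0]'

```text
time: 19.68
tool_pos: [513.6, 114.9, 58.0]
tcp_rot: [3.142, 0.0, 1.699]
contact_force: [-0.2, 1.5, -0.1]
grip_width: 0.3
finger_force: 0.7
```

```bash
python3 -c "
from h import *
st()"
```

```text
t 19.68 drill xy [[ -3.4 200.8]] z 58.0 yaw-D 0.003 F [-0.2  1.5 -0.1] j [ 0.07  0.54  1.73 -0.    0.87 -0.05]
```

arm_command --gripper '[0,0,0,0,0]' --pt "0.6 0 0" --pt "0 -0.9 0" --pt "0 -0.9 0" --pt "0 -0.9 0" --pt "-0.8 0 0" --twist '[0,0,0,0,0]'

```text
time: 20.3
tool_pos: [445.5, 102.5, 58.0]
tcp_rot: [-3.14, 0.0, 1.702]
contact_force: [0.3, 0.3, -0.5]
grip_width: 0.5
finger_force: 0.0
```

arm_command --gripper '[0,0,0,0,0]' --pt "-0.8 0 0" --pt "-0.8 0 0" --pt "-0.7 0 0" --pt "0 0.4 0" --pt "0 0.4 0" --twist '[0,0,0,0,0]'

```text
time: 20.92
tool_pos: [475.4, 47.8, 58.1]
tcp_rot: [3.141, 0.0, 1.699]
contact_force: [0.8, -0.0, 0.0]
grip_width: 0.5
finger_force: 0.0
```

```bash
python3 -c "
from h import *
st()"
```

```text
t 20.93 drill xy [[-49.7 139. ]] z 58.1 yaw-D 0.004 F [ 0.8 -0.   0. ] j [-0.06  0.47  1.87  0.    0.8  -0.19]
```

arm_command --gripper '[0,0,0,0,0]' --pt "0 0.25 0" --pt "0 0.15 0" --pt "0 0.1 0" --pt "0 0.06 0" --pt "0 0.06 0" --twist '[0,0,0,0,0]'

```text
time: 21.55
tool_pos: [489.8, 49.1, 58.0]
tcp_rot: [-3.142, -0.0, 1.699]
contact_force: [0.7, 0.2, 0.6]
grip_width: 0.7
finger_force: 0.0
```

arm_command --gripper '[0,0,0,0,0]' --pt "0 0.06 0" --pt "0 0.06 0" --pt "0 0.06 0" --pt "0 0 0" --pt "0 0 0" --twist '[0,0,0,0,0]'

```text
time: 22.18
tool_pos: [491.1, 49.3, 57.7]
tcp_rot: [-3.135, -0.0, 1.7]
contact_force: [-9.7, -3.9, 8.3]
grip_width: 0.4
finger_force: 6.6
```

```bash
python3 -c "
from h import *
st()"
```

```text
t 22.18 drill xy [[-34.  138.6]] z 57.7 yaw-D 0.004 F [-9.7 -3.9  8.3] j [-0.05  0.5   1.82 -0.    0.83 -0.18]
```

arm_command --gripper '[0,0,0,0,0]' --pt "0 0.06 0" --pt "0 0.06 0" --pt "0 0.04 0" --pt "0 0 0" --pt "0 0 0" --twist '[0,0,0,0,0]'

```text
time: 22.8
tool_pos: [491.3, 49.4, 57.5]
tcp_rot: [-3.127, -0.001, 1.7]
contact_force: [-22.8, -5.9, 18.5]
grip_width: 0.3
finger_force: 14.8
```

arm_command --gripper '[0,0,0,0,0]' --pt "0 -0.2 0" --pt "0 -1 0" --pt "0 -1 0" --pt "0 -1 0" --pt "0 0 0" --twist '[0,0,0,0,0]'

```text
time: 23.42
tool_pos: [417.8, 39.9, 58.1]
tcp_rot: [-3.141, -0.0, 1.699]
contact_force: [0.4, -0.1, 0.5]
grip_width: 0.5
finger_force: 0.0
```

```bash
python3 -c "
from h import *
st()
im=capture('side'); b=im[215:275,280:360]; cv2.imwrite('pics/b4.png',cv2.resize(b,None,fx=10,fy=10,interpolation=cv2.INTER_CUBIC)[:,:,::-1])
plan(-60,-98,330,25)"
```

```text
t 23.43 drill xy [[-107.9  138.4]] z 58.1 yaw-D 0.003 F [ 0.4 -0.1  0.5] j [-0.09  0.39  2.02  0.    0.73 -0.22]
n 25 dp [-0.38, 0.07, -0.43] twist each 0.001
```

View pics/b4.png

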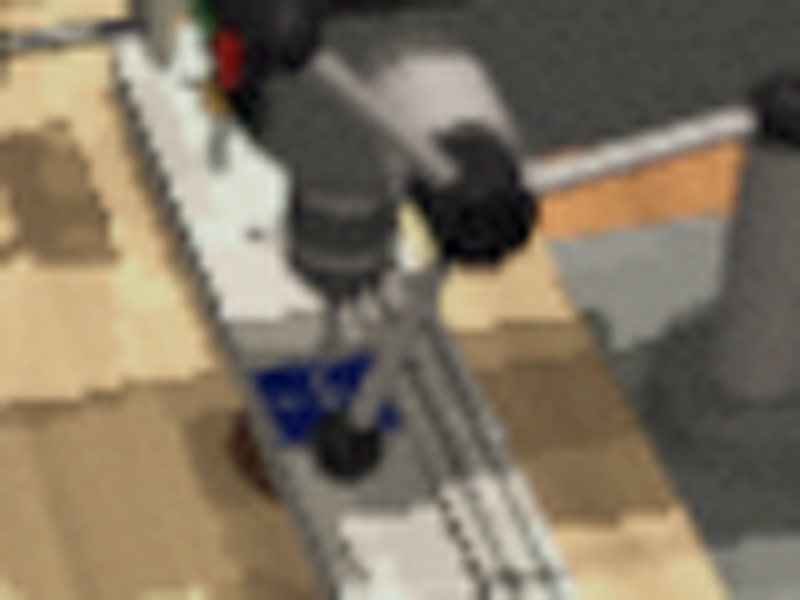

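The patch centre (326,400) matches the predicted point under the bit (about 320-328, 400), so the bar is placed and flush. Next I'll go up and over to the feed ball.

arm_command --gripper '[0,0,0,0,0]' --pt "0 0 -1" --pt "0 0 -1" --pt "0 0 -1" --pt "0 0 -1" --pt "0 0 -1" --twist '[0,0,0,0,0]'

```text
time: 24.1
tool_pos: [420.3, 39.9, 184.3]
tcp_rot: [3.14, 0.0, 1.699]
contact_force: [-0.2, 0.7, 0.2]
grip_width: 0.5
finger_force: 0.0
```

arm_command --gripper '[0,0,0,0,0]' --pt "0 0 -1" --pt "0 0 -1" --pt "0 0 -1" --pt "0 0 -1" --pt "0 0 -1" --twist '[0,0,0,0,0]'

```text
time: 24.72
tool_pos: [420.1, 40.0, 309.4]
tcp_rot: [3.14, 0.0, 1.699]
contact_force: [0.1, 0.4, 0.4]
grip_width: 0.5
finger_force: 0.0
```

arm_command --gripper '[0,0,0,0,0]' --pt "-0.8 0 -0.6" --pt "-1 0 -0.4" --pt "-1 0 -0.2" --pt "-1 0 0" --pt "-1 0 0" --twist '[0,0,0,0,0]'

```text
time: 25.35
tool_pos: [435.5, -80.2, 338.5]
tcp_rot: [3.14, 0.001, 1.699]
contact_force: [0.4, 0.2, 0.3]
grip_width: 0.5
finger_force: 0.0
```

```bash
python3 -c "
from h import *
st(); plan(-61,-96,335,5)"
```

```text
t 25.35 drill xy [[-105.3   17. ]] z 338.5 yaw-D 0.003 F [0.4 0.2 0.3] j [-0.36  0.12  1.51  0.    1.51 -0.48]
n 5 dp [-0.91, 0.35, 0.03] twist each 0.008
```

arm_command --gripper '[0,0,0,0,0]' --pt "-1 0.2 0" --pt "-1 0.3 0" --pt "-1 0.4 0" --pt "-1 0.4 0" --pt "-0.5 0.4 0" --twist '[0,0,0,0,0]'

```text
time: 25.98
tool_pos: [492.3, -186.8, 338.0]
tcp_rot: [3.141, 0.001, 1.698]
contact_force: [-1.2, 0.2, -0.1]
grip_width: 0.5
finger_force: 0.0
```

```bash
python3 -c "
from h import *
st(); plan(-63,-96,308,5)
a=capture('top')[90:240,230:400]; b=capture('side')[60:330,230:430]
c=np.zeros((540,800,3),np.uint8); c[:350,:397]=cv2.resize(a,(397,350)); c[:,400:800]=cv2.resize(b,(400,540)); cv2.imwrite('pics/b5.png',c[:,:,::-1])"
```

```text
t 25.98 drill xy [[-62.3 -95.9]] z 338.0 yaw-D 0.002 F [-1.2  0.2 -0.1] j [-0.51  0.28  1.3   0.    1.55 -0.64]
n 5 dp [-0.0, -0.01, 0.24] twist each 0.005
```

View pics/b5.png

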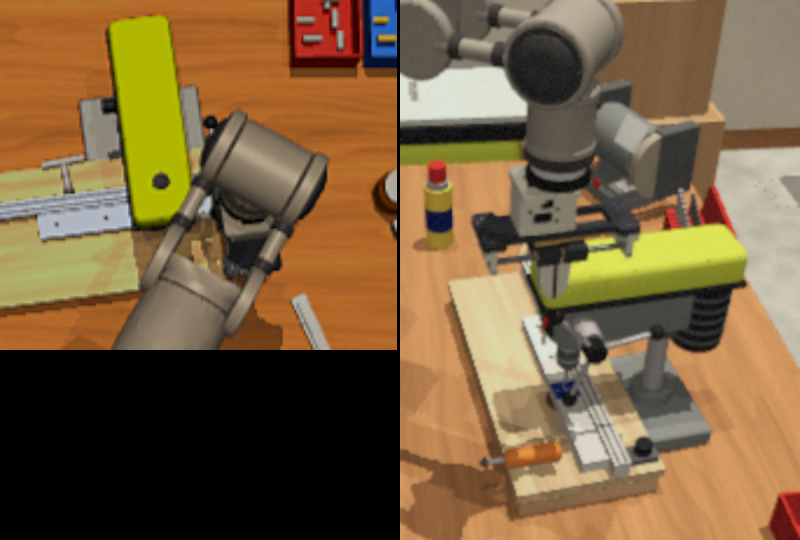

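The fingers are over the front ball on the right of the head and clear of the cover. Swing it down along the arc.

arm_command --gripper '[0,0,0,0,0]' --pt "0 0 0.5" --pt "0 0 0.5" --pt "0 -0.1 0.25" --pt "0 -0.2 0.25" --pt "0 -0.2 0.25" --twist '[0,0,0,0,0]'

```text
time: 26.7
tool_pos: [478.1, -186.8, 294.0]
tcp_rot: [3.141, 0.0, 1.699]
contact_force: [-0.3, -0.0, -0.3]
grip_width: 0.6
finger_force: 0.0
```

```bash
python3 -c "
from h import *
st()"
```

```text
t 26.7 drill xy [[-76.3 -94.1]] z 294.0 yaw-D 0.004 F [-0.3 -0.  -0.3] j [-0.52  0.28  1.43  0.    1.43 -0.65]
```

arm_command --gripper '[0,0,0,0,0]' --pt "0 0 -0.8" --pt "0 0.5 0" --pt "0 0.4 0" --pt "0 0 0.3" --pt "0 0 0.2" --twist '[0,0,0,0,0]'

```text
time: 27.32
tool_pos: [498.9, -184.1, 301.9]
tcp_rot: [-3.137, 0.0, 1.7]
contact_force: [-15.9, 0.2, 23.6]
grip_width: 0.2
finger_force: 12.0
```

arm_command --gripper '[0,0,0,0,0]' --pt "0 0 0.15" --pt "0 0 0.15" --pt "0 0 0.1" --pt "0 0 0" --pt "0 0 0" --twist '[0,0,0,0,0]'

```text
time: 27.95
tool_pos: [500.5, -184.0, 291.5]
tcp_rot: [3.142, 0.0, 1.699]
contact_force: [-0.8, -0.2, 3.1]
grip_width: 0.2
finger_force: 1.2
```

```bash
python3 -c "
from h import *
st()"
```

```text
t 27.95 drill xy [[-53.7 -94.1]] z 291.5 yaw-D 0.003 F [-0.8 -0.2  3.1] j [-0.5   0.32  1.38 -0.    1.44 -0.62]
```

arm_command --gripper '[0,0,0,0,0]' --pt "0 -0.35 0.2" --pt "0 -0.3 0.3" --pt "0 -0.25 0.3" --pt "0 -0.15 0.3" --pt "0 0 0" --twist '[0,0,0,0,0]'

```text
time: 28.58
tool_pos: [474.0, -187.3, 263.5]
tcp_rot: [-3.14, -0.001, 1.699]
contact_force: [-1.0, 0.4, 3.0]
grip_width: 0.5
finger_force: 1.3
```

```bash
python3 -c "
from h import *
st()"
```

```text
t 28.57 drill xy [[-80.4 -94. ]] z 263.5 yaw-D 0.003 F [-1.   0.4  3. ] j [-0.53  0.29  1.5  -0.    1.36 -0.65]
```

arm_command --gripper '[0,0,0,0,0]' --pt "0 -0.1 0.3" --pt "0 -0.05 0.3" --pt "0 0 0.25" --pt "0 0 0.2" --pt "0 0 0" --twist '[0,0,0,0,0]'

```text
time: 29.2
tool_pos: [471.0, -187.7, 237.5]
tcp_rot: [-3.141, -0.001, 1.699]
contact_force: [-3.0, -0.1, 3.9]
grip_width: 0.3
finger_force: 1.5
```

arm_command --gripper '[0,0,0,0,0]' --pt "0 0 0.1" --pt "0 0 0.1" --pt "0 0 0.06" --pt "0 0 0" --pt "0 0 0" --twist '[0,0,0,0,0]'

```text
time: 29.82
tool_pos: [471.0, -187.8, 231.5]
tcp_rot: [3.142, -0.0, 1.699]
contact_force: [-1.8, -1.0, 3.1]
grip_width: 0.6
finger_force: 1.5
```

```bash
python3 -c "
from h import *
st()"
```

```text
t 29.82 drill xy [[-83.4 -94.2]] z 231.5 yaw-D 0.003 F [-1.8 -1.   3.1] j [-0.53  0.31  1.56  0.    1.27 -0.66]
```

arm_command --gripper '[0,0,0,0,0]' --pt "0 0 0.08" --pt "0 0 0.06" --pt "0 0 0.06" --pt "0 0 0" --pt "0 0 0" --twist '[0,0,0,0,0]'

```text
time: 30.45
tool_pos: [471.0, -187.8, 226.4]
tcp_rot: [-3.142, -0.0, 1.699]
contact_force: [-1.2, -0.2, 2.4]
grip_width: 0.1
finger_force: 1.5
```

arm_command --gripper '[0,0,0,0,0]' --pt "0 0 0.05" --pt "0 0 0.05" --pt "0 0 0.04" --pt "0 0 0" --pt "0 0 0" --twist '[0,0,0,0,0]'

```text
time: 31.08
tool_pos: [471.1, -187.8, 223.0]
tcp_rot: [3.141, 0.0, 1.699]
contact_force: [-1.1, -0.5, 4.6]
grip_width: 0.4
finger_force: 2.2
```

arm_command --gripper '[0,0,0,0,0]' --pt "0 0 0.04" --pt "0 0 0.04" --pt "0 0 0" --pt "0 0 0" --pt "0 0 0" --twist '[0,0,0,0,0]'

```text
time: 31.7
tool_pos: [471.1, -187.8, 221.2]
tcp_rot: [3.141, 0.0, 1.699]
contact_force: [-2.5, 0.4, 5.1]
grip_width: 0.5
finger_force: 3.0
```

```bash
python3 -c "
from h import *
st()
im=capture('side'); b=im[215:275,280:360]; cv2.imwrite('pics/b6.png',cv2.resize(b,None,fx=10,fy=10,interpolation=cv2.INTER_CUBIC)[:,:,::-1])"
```

```text
t 31.7 drill xy [[-83.3 -94.2]] z 221.2 yaw-D 0.003 F [-2.5  0.4  5.1] j [-0.53  0.31  1.58  0.    1.25 -0.66]
```

View pics/b6.png

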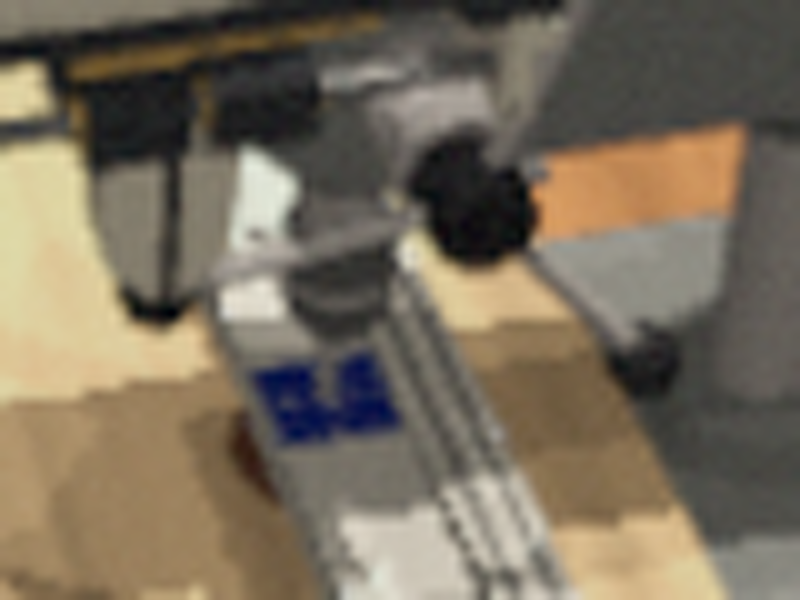

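The chuck is down and the patch hasn't moved. The force isn't stiff yet, so I'll check the geometry of the finger, ball and bit in this image.

```bash
python3 - <<'E'
from h import *
np.set_printoptions(precision=0,suppress=True)
pr=lambda P:(proj('side',P)-[280,215]+.5)*10-.5
o=get_obs(); print("tcp",pr(o["tool_pos"]))
for f in(.8,.9,1.,1.1):
    t=np.radians(50)-f; print(f,"ball",pr(pl(D,(5-90*np.cos(t),-90,225+90*np.sin(t)))),"back ball",pr(pl(D,(5-90*np.cos(t+2.0944),-90,225+90*np.sin(t+2.0944)))),"low",pr(pl(D,(5-90*np.cos(t-2.0944),-90,225+90*np.sin(t-2.0944)))),"chuck bot",pr(pl(D,(0,0,118-15*f))),"tip",pr(pl(D,(0,0,85-15*f))))
t=np.radians(50); print("low at 0",pr(pl(D,(5-90*np.cos(t-2.0944),-90,225+90*np.sin(t-2.0944)))))
E
```

```text
tcp [[154. 273.]]
0.8 ball [[146. 235.]] back ball [[668. -37.]] low [[573. 400.]] chuck bot [[326. 314.]] tip [[320. 393.]]
0.9 ball [[145. 260.]] back ball [[643. -47.]] low [[601. 384.]] chuck bot [[326. 318.]] tip [[320. 397.]]
1.0 ball [[146. 285.]] back ball [[615. -55.]] low [[627. 367.]] chuck bot [[325. 321.]] tip [[319. 400.]]
1.1 ball [[151. 308.]] back ball [[585. -60.]] low [[652. 349.]] chuck bot [[325. 325.]] tip [[319. 404.]]
low at 0 [[338. 447.]]
```

The lower ball at (645,360) puts the feed at about 1.03, so the bit is on the mark. Now let the handle come back up along the arc.

arm_command --gripper '[0,0,0,0,0]' --pt "0 0 -0.3" --pt "0 0 -0.4" --pt "0 0 -0.4" --pt "0 0 -0.4" --pt "0 0.1 -0.4" --twist '[0,0,0,0,0]'

```text
time: 32.38
tool_pos: [473.5, -187.4, 269.2]
tcp_rot: [3.141, -0.0, 1.699]
contact_force: [0.8, 0.4, 1.8]
grip_width: 0.4
finger_force: 0.6
```

arm_command --gripper '[0,0,0,0,0]' --pt "0 0.2 -0.4" --pt "0 0.3 -0.4" --pt "0 0.3 -0.4" --pt "0 0.1 -0.4" --pt "0 0 -0.5" --twist '[0,0,0,0,0]'

```text
time: 33.0
tool_pos: [495.7, -184.4, 321.2]
tcp_rot: [-3.14, -0.001, 1.699]
contact_force: [-0.1, 0.7, -0.2]
grip_width: 0.4
finger_force: 0.0
```

arm_command --gripper '[0,0,0,0,0]' --pt "0 0 -0.8" --pt "0 0 -0.8" --pt "0 -0.8 0" --pt "0 -1 0" --pt "0 -1 0" --twist '[0,0,0,0,0]'

```text
time: 33.62
tool_pos: [425.4, -193.6, 361.3]
tcp_rot: [-3.141, -0.0, 1.699]
contact_force: [0.3, 0.0, 0.3]
grip_width: 0.6
finger_force: 0.0
```

```bash
python3 -c "
from h import *
st()
im=capture('side'); b=im[215:275,280:360]; cv2.imwrite('pics/b7.png',cv2.resize(b,None,fx=10,fy=10,interpolation=cv2.INTER_CUBIC)[:,:,::-1])"
```

```text
t 33.62 drill xy [[-129.4  -94.2]] z 361.3 yaw-D 0.004 F [0.3 0.  0.3] j [-0.59  0.16  1.4  -0.    1.58 -0.72]
```

View pics/b7.png

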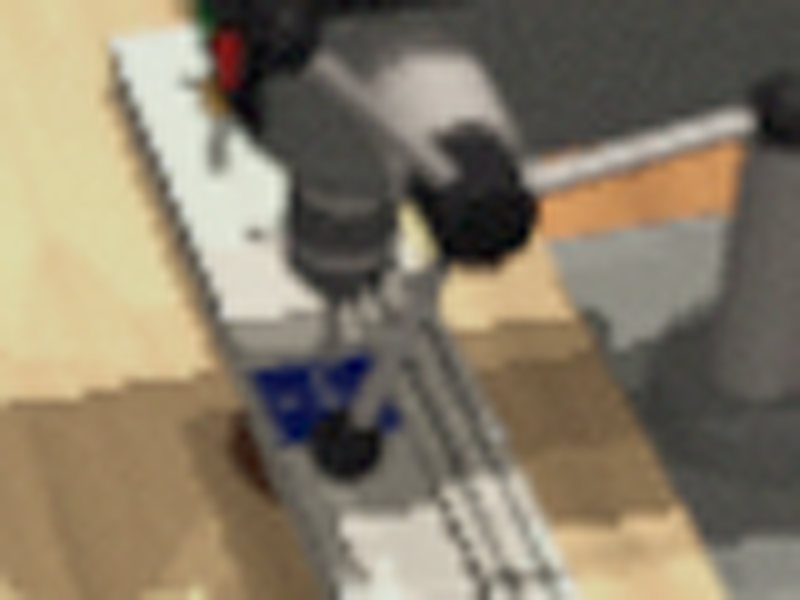

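The handle is back up (its lower ball is at (348,447), as before), the bar hasn't moved, and the tool is clear of everything. Handing in.

```bash
python3 -c "
from plant import *
print(close_job())"
```

```text
the job is handed in; nothing more can be done
None
```

I handed the job in at 33.6 s (no verdict was returned): the bar is flush against the fence with the mark under the bit by touch and camera, the bit's touch on the mark is inferred from feed position (about 1.03 rad) and force, the handle is back up, and I saw no bystander move.

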